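# Dial open the key box

## Task

Unlock the key box on the desk and gently slide its cover fully open, away from the front. Its dial reads like a clock face with the heavy mark at 12: turn it clockwise past 5 twice and stop on 5 the third time it comes round, then turn back anticlockwise past 4 once and, after 4 comes round the second time, ease it on until the dial stops dead somewhere between 4 and 1. Do not force the stopped dial or the locked cover (feel for it with no more than about 15 N), and leave the other things on the box and desk where they are.

Things in the scene. Friction and masses are not known exactly. Their poses are not given: they have to be found in the camera images.
- keybox: beige steel key box fixed to the desk, 250 (x) x 280 (y) x 90 mm high; origin at the centre of its underside, x away from its front edge, y to the left, z up. Its flat top (the deck) carries the dial on the right and a sliding cover over a compartment on the left, with a latch between them. It is turned up to 0.3 rad about z.
- dial (a joint): angle of the combination dial about its upright axis, rad, CLOCKWISE from above positive, counting whole turns; 0 when the spinner is at 12. It starts between 0.3 and 2.0 and turns without end; friction at the spinner is 1 to 6 N. It drags two hidden wheels, the first after up to 5.6 rad of play at a reversal, the second another 5.6 rad later.
- dial_center (a point): on the dial's axis at the upper face of the dial disc, 106 mm above the desk, axes as the box. The steel disc is 76 mm across and 12 mm thick. The fixed ring under it, 108 mm across, has 12 marks 30 degrees apart, numbered clockwise like a clock: the heavy 12 towards +x of the box, 3 towards -y.
- spinner_top (a point): centre of the top of the spinner, an upright black cylinder 14 mm across and 30 mm high that stands on the dial disc 27 mm from the axis and spins freely about its own axis; the dial is cranked round by it. It is also the dial's pointer. Against the stop, push it along its path with 15 N at most.
- mark_5 (a point): mark 5 on the ring, 46 mm from the dial's axis, 94 mm above the desk. Turning clockwise the spinner comes to it at dial angles 2.62, 8.90 and 15.18 rad; stopping within 0.25 rad of the last leaves the second wheel set.
- mark_4 (a point): mark 4 on the ring, 46 mm from the dial's axis, 94 mm above the desk. Turning back anticlockwise from 5 (15.18 rad) the spinner passes it at 14.66 and again at 8.38 rad. Beyond that, between 8.35 and 7.0 rad and differing from lock to lock, a spring bolt snaps into the wheels and 0.15 rad or less further on the dial stops dead (between 8.25 and 6.95 rad).
- wheel: the first hidden lock wheel under the dial, inside the box, not seen; origin on the dial's axis, 90 mm above the desk, its z up. The dial's drive pin bears on it 14 mm from the axis, so 1 N along the spinner's path presses on it with about 2 N.
- cover: the sliding cover, a cream steel plate 104 (x) x 108 (y) x 3 mm; origin at the centre of its underside, 91 mm above the desk, axes as the box. Shut, the origin lies 58 mm in front (-x) of the box's centre and 68 mm to its left (+y); it slides along +x of the box, 85 mm to its end stop, where it is fully open. It slides against about 2 N; while locked it moves 1 to 2 mm and is then held.
- cover_grip (a point): middle of the top of the cover's grip, an upright steel bar 12 mm (x) x 44 mm (y), 27 mm high, its top 121 mm above the desk; the cover plate is 104 x 108 mm, its upper face 94 mm above the desk. Axes as the box. A steel keeper 8 mm wide and 9 mm high stands on the plate's edge towards the dial.
- latch: the latch, a flat steel tongue 10 (x) x 34 (y) x 6 mm between dial and cover, its housing 103 mm above the desk; origin at the tongue's middle, axes as the box. Locked, the origin lies 2 mm towards +y of the box's centre line and the tongue stands behind the cover's keeper; when the bolt has snapped in it is drawn 7 mm back towards the dial (origin 5 mm towards -y), which frees the cover.
- inkpad: round metal ink-pad tin, 36 mm across, 14 mm high, loose on the deck behind the dial; origin at the centre of its underside
- sharpener: metal pencil sharpener 26 x 16 x 12 mm, loose on the deck behind the cover; origin at the centre of its underside
- mug: white mug, 80 mm across, 90 mm high; origin at the centre of its underside
- cliptin: open metal tin of paper clips, 130 x 100 x 50 mm; origin at the centre of its underside
- mouse: computer mouse, 62 mm across, 34 mm high; origin at the centre of its underside
- stapler: black stapler 140 x 34 x 46 mm; origin at the centre of its underside
- calculator: desk calculator 150 x 100 x 20 mm; origin at the centre of its underside
- pencup: empty black pen cup, 76 mm across, 100 mm high; origin at the centre of its underside

How it is judged:
On the way:
1. the combination has been dialled: the latch has snapped back (y of latch in the frame of keybox below -0.003 m), for 0.2 s.
At the end, for the whole second after the job is handed in: The latch is drawn back (more than 5 mm) and the cover stands fully open, within 7 mm of its 85 mm end stop, at rest (x of cover in the frame of keybox above 0.02 m and y of latch in the frame of keybox below -0.003 m and linear speed of cover below 0.01 m/s); the robot touches nothing.
It fails at once if the stopped dial was forced: its drive pin pressed on the first lock wheel with more than 45 N, that is 23 N along the spinner's path (contact force between dial and wheel above 45 N).
It fails at once if the locked cover was forced: its keeper pressed on the latch with more than 25 N (contact force between cover and latch above 25 N).
It fails at once if the cover was slammed open, faster than 0.3 m/s (linear speed of cover above 0.3 m/s).
It fails at once if another thing was pushed more than 20 mm away (distance of any of inkpad, sharpener, mug, cliptin, mouse, stapler, calculator, pencup from where it was at the start of the episode above 0.02 m).
It also fails if it takes over 72 s, if anything falls off the work surface, if the arm or the gripper's body presses on something with over 40 N, if the wrist force passes 120 N, or if a joint passes its speed limit or range.

## Robot

A 6-joint arm with a two-finger parallel gripper is mounted at the origin on the work surface. World frame = base frame: x ahead of the robot, y to its left, z up, the work surface at z = 0. Lengths are in m, angles in rad, forces in N, time in s.
With the tool pointing down it reaches from about 0.35 to 0.775 m from the base axis. Payload 5.5 kg.
Tool frame: the origin (TCP) lies at the very end of the fingers, on their centre line; the grasp point (between the pads) lies 19 mm behind it (grip_point_offset is the distance from the TCP to the grasp point, in m); z points along the fingers, y is the direction in which the jaws open and shut (so a half turn about z gives the same grasp; the last joint's range is limited). The gripper opens to 85 mm and grips with 20 to 120 N. Pads are 22 mm wide; open, the fingers measure 114 mm over their backs; the gripper's body (76 mm by 85 mm) begins 54 mm behind the grasp point. The pads swing forward as they close: fully open they stand 13 mm farther back than shut.
Start: joints at [-1.401, 0.313, 0.046, 1.304, 0, 1.431], TCP at [0.175, -0.548, 0.231] pointing down, gripper open.
Joint ranges: [-2.76, 2.76], [-0.86, 1.69], [-1.03, 1.26], [-2.2, 2.34], [-1.47, 1.5], [-3.14, 3.14]. Speed limits (rad/s): [2.57, 2.57, 3.14, 3.14, 3.14, 3.14].

## Interface

Orientations are given as a unit quaternion [w, x, y, z].
In Python, from workcell import * gives the robot as it stands.
- The arm moves only by the shell command python3 -m crank 'ROWS' [OPENING] [FORCE]. ROWS is a JSON object of lists of equal length, an entry for each row: "travel": the shift along the tool's x, y, z in units of 40 mm (1.0 is 40 mm), a list of three; "turn": the turn about the tool's z in rad. In form: {"travel": [[x, y, z], ...], "turn": [turn, ...]}. A call has 1 to 5 rows; each row is the pose to reach, as a shift and turn from the pose commanded when the call began, along the tool's axes at that moment; what a row does not reach only later rows make up. A row lasts 1/12 s, in which the tool goes at most 41.7 mm and 7.16 degrees, less where a joint would pass 70% of its speed; a pose out of reach is approached as far as the arm can. A call with a gripper value outside its range is refused whole. OPENING is the finger opening in mm, from 0 to 85.4, set as the call begins (- or left out, the last holds). The fingers move at their own pace and stop on an object; FORCE is the grip in N (left out, the last holds). Time passes only in rows, so rows that repeat a pose let the fingers close. It gives the time, the measured TCP pose, the force and the opening at its end, in the units of the state.
- get_state(): the state, without advancing time (a new reading comes with each control period).
- read_camera(name): name is "side" or "top" or "wrist"; returns a dict with "image" (400x640x3 uint8, red, green, blue), "K" (3x3 intrinsics, pixels), "k1" (the pictures are not rectified: a ray, as slopes to the right and down, at radius r is drawn at 1 + k1 r^2 times it, then the intrinsics apply), "R" (3x3) and "t" (3): a world point X has camera coordinates R X + t. Camera axes: x right, y down, z forward; pixel columns grow to the right and rows downward; lengths in m; the calibration is good to about 2 mm. A picture is of the moment at which its call begins. There is no depth.
- hand_in(): hands the job in, once; it reports no verdict.
The state is a dict: "clock": time; "joint_pos": joint angles; "qvel": joint speeds; "tau": joint torques, N m; "tcp_pos": TCP position; "orientation": TCP orientation; "wrist_force": force on the tool from outside, world axes, zero at the start; "ft_torque": the same for the moment, N m; "finger_gap": finger opening in m.
Only numpy, scipy, OpenCV 4.12 (cv2) and the standard library are available. Lean on these libraries where they do the work, as an engineer would, in place of code of your own. Each camera call takes 0.05 s, during which the arm holds its last target. There are 200 camera calls.

## Working session

There is one attempt and no reset: what is moved stays moved. The work goes in short steps, Python scripts to look and compute and a shell command to move; the robot and the scene stay as the last step left them, time stands still between calls to the robot, and variables do not carry over. Pictures are saved under pics/ and viewed, about 8 in all and at most 12, crops included, and the job is handed in when it is done.

```bash
mkdir -p pics; ls
python3 - <<'E'
from workcell import *
import cv2
s=get_state(); print(s)
for n in ("top","side"):
    c=read_camera(n); cv2.imwrite(f"pics/{n}0.png",c["image"][:,:,::-1]); print(n,c["K"],c["k1"],c["R"],c["t"])
E
```

```text
pics
{'clock': 0.0, 'joint_pos': array([-1.40061170e+00,  3.13992948e-01,  4.49813153e-02,  1.30360279e+00,
        3.68100732e-05,  1.43118970e+00]), 'qvel': array([ 2.56463260e-03, -2.62368796e-05, -1.38303315e-03,  8.68811197e-04,
       -8.36782949e-05,  1.61886838e-04]), 'tau': array([-4.48909332e-04, -4.80628395e+01,  2.98530668e+01,  1.95503508e-02,
       -1.10545359e-04, -3.03829793e-06]), 'tcp_pos': array([ 0.17520509, -0.54712199,  0.23041407]), 'orientation': array([-9.09221044e-04,  9.88027233e-01,  1.54276897e-01,  4.50501255e-06]), 'wrist_force': array([0.22489521, 0.53563656, 0.14926461]), 'ft_torque': array([-0.0195217 , -0.02595481, -0.01441818]), 'finger_gap': 0.08557332002950413}
top [[471.23590736   0.         313.99531817]
 [  0.         471.23590736 206.57622057]
 [  0.           0.           1.        ]] -0.13888909243382586 [[-0.02584836 -0.99963005  0.00846369]
 [-0.98718962  0.0241914  -0.15770676]
 [ 0.15744366 -0.01243172 -0.98744972]] [0.01694189 0.51143817 1.47487551]
side [[442.96176632   0.         310.33509924]
 [  0.         442.96176632 199.17237817]
 [  0.           0.           1.        ]] 0.030932708576308768 [[ 0.99789127 -0.06485856 -0.00252608]
 [-0.04595173 -0.67844052 -0.73321682]
 [ 0.04584159  0.73178674 -0.67999024]] [-0.48830353  0.09559775  1.16633591]
```

Run:
```python
import cv2
a=cv2.imread("pics/top0.png");cv2.imwrite("pics/top0b.png",cv2.resize(a,(800,500),interpolation=cv2.INTER_CUBIC))
```

```text
(no output)
```

View pics/top0.png

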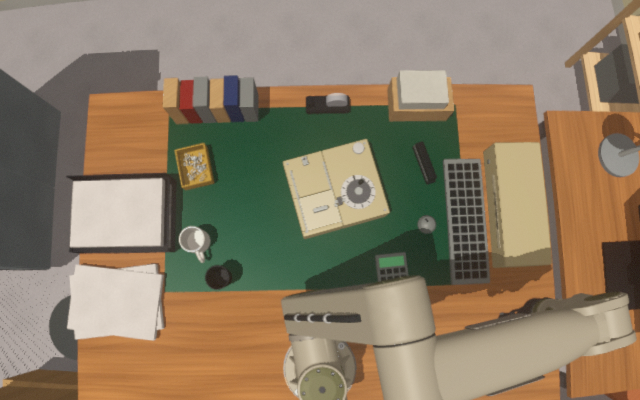

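Run:
```python
import cv2
a=cv2.imread("pics/top0.png")[130:245,275:395];cv2.imwrite("pics/top0c.png",cv2.resize(a,None,fx=5,fy=5,interpolation=cv2.INTER_CUBIC))
```

```text
(no output)
```

View pics/top0c.png

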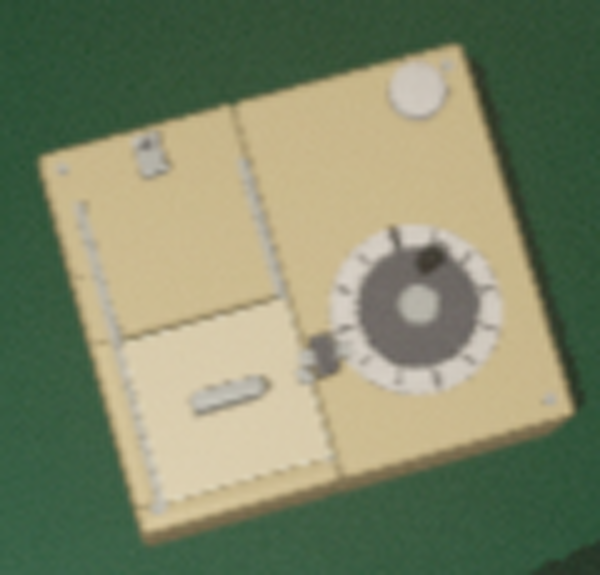

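View pics/side0.png

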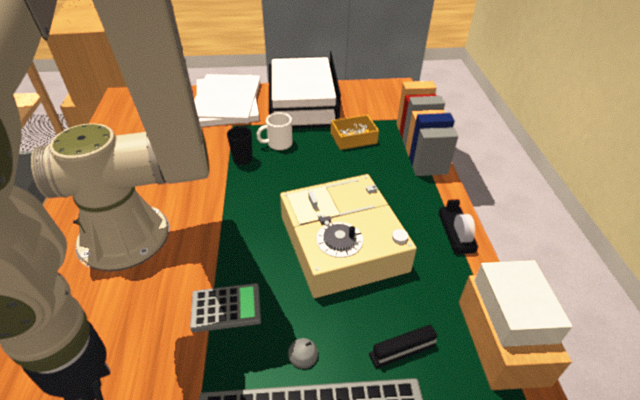

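```bash
cat > h.py <<'E'
from workcell import *
import numpy as np, cv2
def pix2plane(c,uv,z):
    D=np.array([c["k1"],0,0,0,0.])
    # k1 model: distorted = (1+k1 r^2)*undistorted -> OpenCV
    n=cv2.undistortPoints(np.array([[uv]],float),c["K"],D)[0,0]
    R,t=c["R"],c["t"]; o=-R.T@t; d=R.T@np.array([n[0],n[1],1.])
    return o+d*(z-o[2])/d[2]
def proj(c,X):
    return cv2.projectPoints(np.array(X,float).reshape(-1,3),cv2.Rodrigues(c["R"])[0],c["t"],c["K"],np.array([c["k1"],0,0,0,0.]))[0][:,0]
E
python3 - <<'E'
from h import *
c=read_camera("top")
def q(u,v,z): return pix2plane(c,(275+u/5-.4,130+v/5-.4),z)
BL,BR,FR,FL=[q(*p,.09) for p in((40,158),(460,45),(575,410),(142,530))]
m=(BL+BR+FR+FL)/4; print(BL,BR,FR,FL,m)
for v in (BL-FL,BR-FR): print(np.linalg.norm(v),np.arctan2(v[1],v[0]))
for v in (BL-BR,FL-FR): print(np.linalg.norm(v),np.arctan2(-v[0],v[1]))
ctr=q(416,310,.094);print("dial",ctr,"cap",q(418,304,.106),"spin",q(432,254,.136))
print("12",q(395,237,.094)-ctr, "6",q(437,380,.094)-ctr)
print("grip",q(230,391,.121))
s=read_camera("side")
for n,X in dict(dial=[*ctr[:2],.106]).items(): print(proj(s,X),proj(s,np.r_[m[:2],.09]))
E
```

```text
[0.65150683 0.10018135 0.09      ] [ 0.7199733  -0.16936519  0.09      ] [ 0.4821676 -0.2307073  0.09     ] [0.41413518 0.04088355 0.09      ] [ 0.56694573 -0.0647519   0.09      ]
0.2446661555993179 0.2447997974475704
0.24558991576604525 0.25244741752630206
0.2781060900803799 0.24874554805707527
0.27998214358459833 0.2454453958877732
dial [ 0.54717532 -0.13327321  0.094     ] cap [ 0.54865034 -0.13337431  0.106     ] spin [ 0.57367891 -0.13995054  0.136     ]
12 [0.04694855 0.01127496 0.        ] 6 [-0.04458512 -0.01128334  0.        ]
grip [ 0.49460822 -0.01491568  0.121     ]
[[338.9968491  235.23089657]] [[343.62158191 218.58621258]]
```

```bash
python3 -m crank '{"travel":[[0.8,-0.47,0],[1.6,-0.93,0],[2.4,-1.4,0],[3.2,-1.87,0],[4,-2.33,0]],"turn":[0,0,0,0,0]}' 40 30
python3 -m crank '{"travel":[[0.8,-0.47,0],[1.6,-0.93,0],[2.4,-1.4,0],[3.2,-1.87,0],[4,-2.33,0]],"turn":[0,0,0,0,0]}'
python3 -m crank '{"travel":[[0.8,-0.47,0],[1.6,-0.93,0],[2.4,-1.4,0],[3.2,-1.87,0],[4,-2.33,0]],"turn":[0.02,0.04,0.06,0.06,0.06]}'
python3 -m crank '{"travel":[[0,0,0],[0,0,0]],"turn":[0,0]}'
python3 - <<'E'
from h import *
c=read_camera("wrist"); cv2.imwrite("pics/w1.png",c["image"][:,:,::-1]); print(c["K"],c["k1"],c["R"],c["t"],get_state())
E
```

```text
clock: 0.62
tcp_pos: [0.2999, -0.4086, 0.2311]
orientation: [-0.0, 0.988, 0.154, -0.0]
wrist_force: [0.8, -0.3, -0.1]
finger_gap: 0.0402
clock: 1.03
tcp_pos: [0.424, -0.2709, 0.2313]
orientation: [0.0, 0.988, 0.154, 0.0]
wrist_force: [-0.5, -1.5, -0.2]
finger_gap: 0.0403
clock: 1.45
tcp_pos: [0.5481, -0.1333, 0.2312]
orientation: [0.0, 0.992, 0.125, -0.0]
wrist_force: [0.6, -1.7, 0.1]
finger_gap: 0.04
clock: 1.62
tcp_pos: [0.548, -0.1333, 0.2307]
orientation: [-0.0, 0.992, 0.127, -0.0]
wrist_force: [-0.5, -0.9, 0.2]
finger_gap: 0.0398
[[343.41846617   0.         318.31038744]
 [  0.         343.41846617 196.71809042]
 [  0.           0.           1.        ]] -0.06417400044209494 [[ 0.25197614 -0.96773133 -0.00202572]
 [-0.93132297 -0.24306392  0.27121477]
 [-0.26295541 -0.06645305 -0.96251672]] [-0.26654097  0.44313797  0.51302984] {'clock': 1.6667, 'joint_pos': array([-3.83063780e-01,  2.91585375e-01,  1.50815575e-02,  1.29529149e+00,
       -4.88182240e-04,  2.50685599e+00]), 'qvel': array([-0.0368498 , -0.01436275, -0.0130891 ,  0.00313931, -0.00163819,
       -0.0020547 ]), 'tau': array([ 1.18587233e+00, -4.65280437e+01,  3.01424718e+01, -7.67074199e-02,
        7.82888685e-02,  2.31959007e-02]), 'tcp_pos': array([ 0.54716118, -0.13439619,  0.23081108]), 'orientation': array([-3.02005283e-05,  9.92092868e-01,  1.25504707e-01, -5.55121354e-04]), 'wrist_force': array([-0.38145385, -0.08812292,  0.17299423]), 'ft_torque': array([-0.06687578,  0.020958  , -0.01062318]), 'finger_gap': 0.039910651122869345}
```

View pics/w1.png

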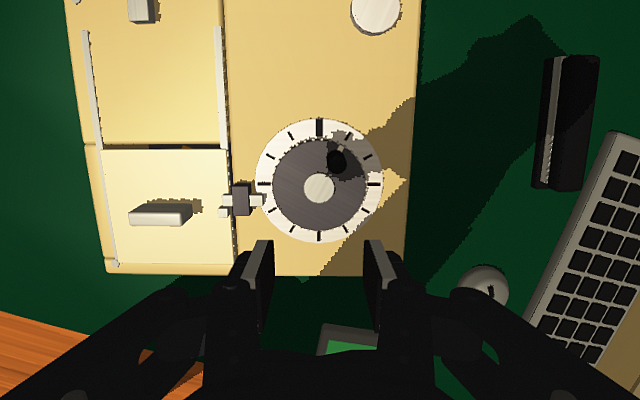

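Run:
```python
from h import *
c=read_camera("wrist"); im=c["image"][:,:,::-1]
cv2.imwrite("pics/w1c.png",cv2.resize(im[105:255,220:395],None,fx=4,fy=4,interpolation=cv2.INTER_CUBIC))
a=pix2plane(c,(320,127),.094);b=pix2plane(c,(318.5,236),.094);print(a,b,(a+b)/2,np.linalg.norm(a-b),np.arctan2(*(a-b)[1::-1]))
a=pix2plane(c,(265,184),.094);b=pix2plane(c,(374,184),.094);print(a,b,(a+b)/2,np.linalg.norm(a-b))
ct=(a+b)/2
for z in(.106,.112,.118): print(z,pix2plane(c,(319,188),z))
s=pix2plane(c,(337,158),.136);print("spin",s)
print(proj(c,[*ct[:2],.106]),proj(c,[*ct[:2],.116]))
```

```text
[ 0.59417823 -0.12328211  0.094     ] [ 0.5031924  -0.14555218  0.094     ] [ 0.54868531 -0.13441714  0.094     ] 0.09367164136148252 0.24004482018845258
[ 0.53719839 -0.09048925  0.094     ] [ 0.56006063 -0.17883906  0.094     ] [ 0.54862951 -0.13466416  0.094     ] 0.09125991030585087
0.106 [ 0.54813181 -0.13437175  0.106     ]
0.112 [ 0.54961255 -0.13398869  0.112     ]
0.118 [ 0.5510933  -0.13360562  0.118     ]
spin [ 0.5795331  -0.13918622  0.136     ]
[[319.50831927 187.50636694]] [[319.52635649 190.67996038]]
```

View pics/w1c.png

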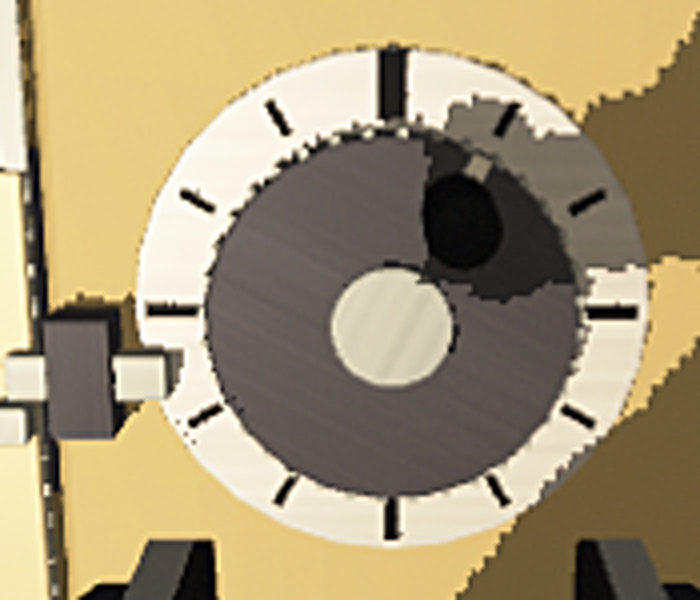

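```bash
python3 -m crank '{"travel":[[0.2,0.11,0.5],[0.4,0.22,1],[0.61,0.33,1.5],[0.61,0.33,2],[0.61,0.33,2.2]],"turn":[0,0,0,0,0]}'
python3 -m crank '{"travel":[[0,0,0.2],[0,0,0.4],[0,0,0.6],[0,0,0.72],[0,0,0.72]],"turn":[0,0,0,0,0]}'
python3 -m crank '{"travel":[[0,0,0],[0,0,0],[0,0,0],[0,0,0],[0,0,0]],"turn":[0,0,0,0,0]}' 8 25
python3 -m crank '{"travel":[[0,0,0],[0,0,0],[0,0,0]],"turn":[0,0,0]}'
python3 - <<'E'
from h import *
c=read_camera("wrist"); im=c["image"][:,:,::-1]
cv2.imwrite("pics/w2.png",im); print(get_state())
E
```

```text
clock: 2.13
tcp_pos: [0.5719, -0.143, 0.1404]
orientation: [-0.001, 0.992, 0.123, -0.002]
wrist_force: [-0.2, -0.2, -0.4]
finger_gap: 0.0402
clock: 2.55
tcp_pos: [0.5736, -0.1417, 0.1139]
orientation: [-0.0, 0.992, 0.125, -0.0]
wrist_force: [-0.1, -0.0, -0.6]
finger_gap: 0.04
clock: 2.97
tcp_pos: [0.5744, -0.1418, 0.1152]
orientation: [0.0, 0.992, 0.125, 0.0]
wrist_force: [-0.1, 0.1, 3.7]
finger_gap: 0.0129
clock: 3.22
tcp_pos: [0.5745, -0.1418, 0.1151]
orientation: [0.0, 0.992, 0.125, 0.001]
wrist_force: [-1.5, 1.8, 5.6]
finger_gap: 0.0131
{'clock': 3.2667, 'joint_pos': array([-3.77689335e-01,  4.01401268e-01, -1.17147759e-01,  1.05124262e+00,
        1.72946772e-04,  2.51394121e+00]), 'qvel': array([ 0.00135617,  0.00294798,  0.00087156,  0.0012963 , -0.0009934 ,
       -0.00106531]), 'tau': array([-5.60067650e-01, -4.79013133e+01,  2.67495292e+01, -7.07919840e-01,
       -2.45344760e-01,  5.94998728e-04]), 'tcp_pos': array([ 0.57445019, -0.14178316,  0.11512116]), 'orientation': array([1.66233683e-04, 9.92199894e-01, 1.24655965e-01, 4.81858789e-04]), 'wrist_force': array([-0.92991919,  1.60517893,  5.42941806]), 'ft_torque': array([ 0.31116776,  0.25324025, -0.04227289]), 'finger_gap': 0.012624324411837303}
```

View pics/w2.png

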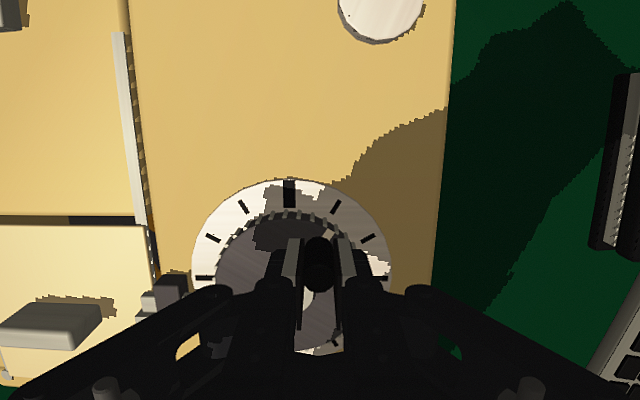

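Run:
```python
import numpy as np
P=lambda d:.675*np.array([np.cos(np.radians(d)),np.sin(np.radians(d))])
for a in range(30,390,30):
    print(a,','.join('[%.2f,%.2f,0]'%tuple(P(a+k*7.5)-P(a)) for k in (1,2,3,4)))
```

```text
30 [-0.05,0.07,0],[-0.11,0.14,0],[-0.17,0.20,0],[-0.25,0.25,0]
60 [-0.08,0.04,0],[-0.16,0.07,0],[-0.25,0.08,0],[-0.34,0.09,0]
90 [-0.09,-0.01,0],[-0.17,-0.02,0],[-0.26,-0.05,0],[-0.34,-0.09,0]
120 [-0.07,-0.05,0],[-0.14,-0.11,0],[-0.20,-0.17,0],[-0.25,-0.25,0]
150 [-0.04,-0.08,0],[-0.07,-0.16,0],[-0.08,-0.25,0],[-0.09,-0.34,0]
180 [0.01,-0.09,0],[0.02,-0.17,0],[0.05,-0.26,0],[0.09,-0.34,0]
210 [0.05,-0.07,0],[0.11,-0.14,0],[0.17,-0.20,0],[0.25,-0.25,0]
240 [0.08,-0.04,0],[0.16,-0.07,0],[0.25,-0.08,0],[0.34,-0.09,0]
270 [0.09,0.01,0],[0.17,0.02,0],[0.26,0.05,0],[0.34,0.09,0]
300 [0.07,0.05,0],[0.14,0.11,0],[0.20,0.17,0],[0.25,0.25,0]
330 [0.04,0.08,0],[0.07,0.16,0],[0.08,0.25,0],[0.09,0.34,0]
360 [-0.01,0.09,0],[-0.02,0.17,0],[-0.05,0.26,0],[-0.09,0.34,0]
```

```bash
python3 -m crank '{"travel":[[-0.05,0.07,0],[-0.11,0.14,0],[-0.17,0.20,0],[-0.25,0.25,0]],"turn":[0,0,0,0]}'
python3 -m crank '{"travel":[[-0.08,0.04,0],[-0.16,0.07,0],[-0.25,0.09,0],[-0.34,0.09,0]],"turn":[0,0,0,0]}'
```

```text
clock: 3.6
tcp_pos: [0.567, -0.1534, 0.1151]
orientation: [-0.001, 0.992, 0.125, 0.0]
wrist_force: [-2.0, 4.1, 5.7]
finger_gap: 0.0126
clock: 3.93
tcp_pos: [0.555, -0.1598, 0.1151]
orientation: [-0.001, 0.992, 0.125, 0.001]
wrist_force: [1.2, 5.5, 6.4]
finger_gap: 0.0131
```

```bash
(python3 -m crank '{"travel":[[-0.09,-0.01,0],[-0.17,-0.02,0],[-0.26,-0.05,0],[-0.34,-0.09,0]],"turn":[0,0,0,0]}'
python3 -m crank '{"travel":[[-0.07,-0.05,0],[-0.14,-0.11,0],[-0.20,-0.17,0],[-0.25,-0.25,0]],"turn":[0,0,0,0]}'
python3 -m crank '{"travel":[[-0.04,-0.08,0],[-0.07,-0.16,0],[-0.08,-0.25,0],[-0.09,-0.34,0]],"turn":[0,0,0,0]}'
python3 -m crank '{"travel":[[0.01,-0.09,0],[0.02,-0.17,0],[0.05,-0.26,0],[0.09,-0.34,0]],"turn":[0,0,0,0]}'
python3 -m crank '{"travel":[[0.05,-0.07,0],[0.11,-0.14,0],[0.17,-0.20,0],[0.25,-0.25,0]],"turn":[0,0,0,0]}' )|grep -v -e orient -e finger
```

```text
clock: 4.27
tcp_pos: [0.5417, -0.1596, 0.1151]
wrist_force: [3.3, 5.6, 4.8]
clock: 4.6
tcp_pos: [0.5302, -0.1532, 0.1152]
wrist_force: [4.2, 2.2, 2.3]
clock: 4.93
tcp_pos: [0.5228, -0.1416, 0.1151]
wrist_force: [4.4, -0.7, 3.9]
clock: 5.27
tcp_pos: [0.5221, -0.1275, 0.1151]
wrist_force: [3.6, -2.7, 6.0]
clock: 5.6
tcp_pos: [0.5283, -0.1154, 0.115]
wrist_force: [0.3, -2.1, 9.1]
```

```bash
(python3 -m crank '{"travel":[[0.08,-0.04,0],[0.16,-0.07,0],[0.25,-0.08,0],[0.34,-0.09,0]],"turn":[0,0,0,0]}'
python3 -m crank '{"travel":[[0.09,0.01,0],[0.17,0.02,0],[0.26,0.05,0],[0.34,0.09,0]],"turn":[0,0,0,0]}'
python3 -m crank '{"travel":[[0.07,0.05,0],[0.14,0.11,0],[0.20,0.17,0],[0.25,0.25,0]],"turn":[0,0,0,0]}'
python3 -m crank '{"travel":[[0.04,0.08,0],[0.07,0.16,0],[0.08,0.25,0],[0.09,0.34,0]],"turn":[0,0,0,0]}'
python3 -m crank '{"travel":[[-0.01,0.09,0],[-0.02,0.17,0],[-0.05,0.26,0],[-0.09,0.34,0]],"turn":[0,0,0,0]}'
python3 -m crank '{"travel":[[-0.05,0.07,0],[-0.11,0.14,0],[-0.17,0.20,0],[-0.25,0.25,0]],"turn":[0,0,0,0]}'
python3 -m crank '{"travel":[[-0.08,0.04,0],[-0.16,0.07,0],[-0.25,0.09,0],[-0.34,0.09,0]],"turn":[0,0,0,0]}' )|grep -v -e orient
python3 - <<'E'
from h import *
c=read_camera("wrist"); cv2.imwrite("pics/w3.png",c["image"][:,:,::-1])
E
```

```text
clock: 5.93
tcp_pos: [0.5398, -0.1077, 0.115]
wrist_force: [-1.7, 0.2, 11.5]
finger_gap: 0.0129
clock: 6.27
tcp_pos: [0.5541, -0.1069, 0.1151]
wrist_force: [-0.3, 3.9, 11.5]
finger_gap: 0.0127
clock: 6.6
tcp_pos: [0.5666, -0.1132, 0.1151]
wrist_force: [1.1, 6.8, 9.9]
finger_gap: 0.0125
clock: 6.93
tcp_pos: [0.5747, -0.126, 0.1151]
wrist_force: [3.2, 4.4, 8.1]
finger_gap: 0.0128
clock: 7.27
tcp_pos: [0.5746, -0.141, 0.1151]
wrist_force: [3.2, 3.3, 7.5]
finger_gap: 0.0128
clock: 7.6
tcp_pos: [0.5671, -0.1532, 0.1151]
wrist_force: [1.9, 2.4, 7.5]
finger_gap: 0.0128
clock: 7.93
tcp_pos: [0.5546, -0.1598, 0.1151]
wrist_force: [3.0, 3.6, 7.9]
finger_gap: 0.0128
```

View pics/w3.png

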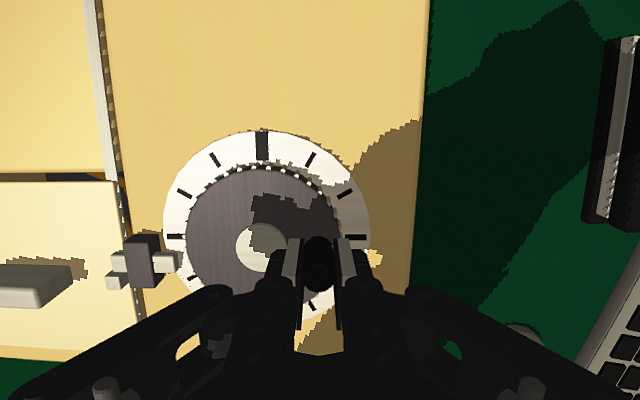

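The spinner (318,262) is still between the pads, at 3 o'clock after one turn. I'll continue to 870° (15.18 rad).

```bash
(python3 -m crank '{"travel":[[-0.09,-0.01,0],[-0.17,-0.02,0],[-0.26,-0.05,0],[-0.34,-0.09,0]],"turn":[0,0,0,0]}'
python3 -m crank '{"travel":[[-0.07,-0.05,0],[-0.14,-0.11,0],[-0.20,-0.17,0],[-0.25,-0.25,0]],"turn":[0,0,0,0]}'
python3 -m crank '{"travel":[[-0.04,-0.08,0],[-0.07,-0.16,0],[-0.08,-0.25,0],[-0.09,-0.34,0]],"turn":[0,0,0,0]}'
python3 -m crank '{"travel":[[0.01,-0.09,0],[0.02,-0.17,0],[0.05,-0.26,0],[0.09,-0.34,0]],"turn":[0,0,0,0]}'
python3 -m crank '{"travel":[[0.05,-0.07,0],[0.11,-0.14,0],[0.17,-0.20,0],[0.25,-0.25,0]],"turn":[0,0,0,0]}'
python3 -m crank '{"travel":[[0.08,-0.04,0],[0.16,-0.07,0],[0.25,-0.08,0],[0.34,-0.09,0]],"turn":[0,0,0,0]}'
python3 -m crank '{"travel":[[0.09,0.01,0],[0.17,0.02,0],[0.26,0.05,0],[0.34,0.09,0]],"turn":[0,0,0,0]}'
python3 -m crank '{"travel":[[0.07,0.05,0],[0.14,0.11,0],[0.20,0.17,0],[0.25,0.25,0]],"turn":[0,0,0,0]}'
python3 -m crank '{"travel":[[0.04,0.08,0],[0.07,0.16,0],[0.08,0.25,0],[0.09,0.34,0]],"turn":[0,0,0,0]}'
python3 -m crank '{"travel":[[-0.01,0.09,0],[-0.02,0.17,0],[-0.05,0.26,0],[-0.09,0.34,0]],"turn":[0,0,0,0]}'
python3 -m crank '{"travel":[[-0.05,0.07,0],[-0.11,0.14,0],[-0.17,0.20,0],[-0.25,0.25,0]],"turn":[0,0,0,0]}'
python3 -m crank '{"travel":[[-0.08,0.04,0],[-0.16,0.07,0],[-0.25,0.09,0],[-0.34,0.09,0]],"turn":[0,0,0,0]}'
python3 -m crank '{"travel":[[-0.09,-0.01,0],[-0.17,-0.02,0],[-0.26,-0.05,0],[-0.34,-0.09,0]],"turn":[0,0,0,0]}'
python3 -m crank '{"travel":[[-0.07,-0.05,0],[-0.14,-0.11,0],[-0.20,-0.17,0],[-0.25,-0.25,0],[-0.25,-0.25,0]],"turn":[0,0,0,0,0]}' )|grep -v -e orient -e clock
python3 - <<'E'
from h import *
c=read_camera("wrist"); cv2.imwrite("pics/w4.png",c["image"][:,:,::-1]);p=get_state()["tcp_pos"]
d=p[:2]-[.5486,-.1345];print(p,np.hypot(*d),.245-np.arctan2(d[1],d[0]))
E
```

```text
tcp_pos: [0.541, -0.1594, 0.1151]
wrist_force: [5.5, 3.6, 7.1]
finger_gap: 0.0128
tcp_pos: [0.5297, -0.1528, 0.1151]
wrist_force: [7.4, 2.5, 4.1]
finger_gap: 0.013
tcp_pos: [0.5228, -0.1416, 0.1151]
wrist_force: [6.6, -1.0, 3.2]
finger_gap: 0.013
tcp_pos: [0.522, -0.1282, 0.1151]
wrist_force: [2.9, -4.9, 6.1]
finger_gap: 0.0126
tcp_pos: [0.5279, -0.1159, 0.115]
wrist_force: [-1.7, -3.7, 9.6]
finger_gap: 0.0129
tcp_pos: [0.5386, -0.1082, 0.115]
wrist_force: [-5.9, -0.5, 13.9]
finger_gap: 0.0128
tcp_pos: [0.5524, -0.1065, 0.115]
wrist_force: [-4.9, 4.7, 15.0]
finger_gap: 0.0127
tcp_pos: [0.5658, -0.1125, 0.1151]
wrist_force: [-0.5, 8.1, 11.7]
finger_gap: 0.0131
tcp_pos: [0.5744, -0.1251, 0.1151]
wrist_force: [2.7, 6.8, 8.4]
finger_gap: 0.0127
tcp_pos: [0.575, -0.1394, 0.1151]
wrist_force: [5.1, 9.7, 7.8]
finger_gap: 0.013
tcp_pos: [0.5676, -0.1527, 0.1151]
wrist_force: [4.5, 5.0, 6.9]
finger_gap: 0.0128
tcp_pos: [0.5554, -0.1596, 0.1151]
wrist_force: [3.9, 3.5, 6.5]
finger_gap: 0.0128
tcp_pos: [0.542, -0.1597, 0.1151]
wrist_force: [5.1, 4.7, 3.4]
finger_gap: 0.0126
tcp_pos: [0.5301, -0.1532, 0.1151]
wrist_force: [6.5, 1.9, 4.8]
finger_gap: 0.0129
[ 0.53000653 -0.15307596  0.1151167 ] 0.026282756175994713 2.6016655267271895
```

View pics/w4.png

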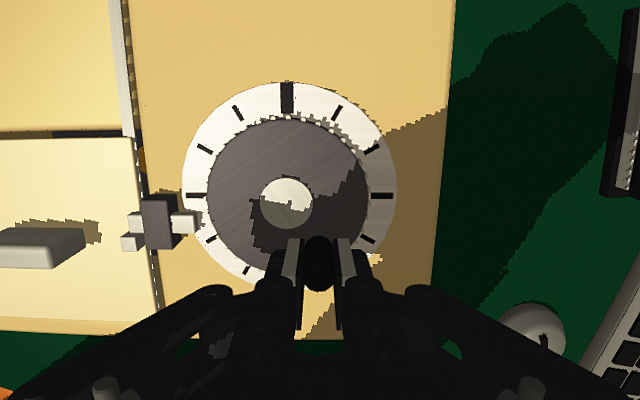

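The dial is at about 15.17 rad with the spinner over mark 5: base (319,265), mark 4 at (367,238). Next is one full turn back, to about 8.90.

```bash
(python3 -m crank '{"travel":[[0.05,0.07,0],[0.11,0.14,0],[0.17,0.20,0],[0.25,0.25,0]],"turn":[0,0,0,0]}'
python3 -m crank '{"travel":[[0.08,0.04,0],[0.16,0.07,0],[0.25,0.08,0],[0.34,0.09,0]],"turn":[0,0,0,0]}'
python3 -m crank '{"travel":[[0.09,-0.01,0],[0.17,-0.02,0],[0.26,-0.05,0],[0.34,-0.09,0]],"turn":[0,0,0,0]}'
python3 -m crank '{"travel":[[0.07,-0.05,0],[0.14,-0.11,0],[0.20,-0.17,0],[0.25,-0.25,0]],"turn":[0,0,0,0]}'
python3 -m crank '{"travel":[[0.04,-0.08,0],[0.07,-0.16,0],[0.08,-0.25,0],[0.09,-0.34,0]],"turn":[0,0,0,0]}'
python3 -m crank '{"travel":[[-0.01,-0.09,0],[-0.02,-0.17,0],[-0.05,-0.26,0],[-0.09,-0.34,0]],"turn":[0,0,0,0]}'
python3 -m crank '{"travel":[[-0.05,-0.07,0],[-0.11,-0.14,0],[-0.17,-0.20,0],[-0.25,-0.25,0]],"turn":[0,0,0,0]}'
python3 -m crank '{"travel":[[-0.08,-0.04,0],[-0.16,-0.07,0],[-0.25,-0.08,0],[-0.34,-0.09,0]],"turn":[0,0,0,0]}'
python3 -m crank '{"travel":[[-0.09,0.01,0],[-0.17,0.02,0],[-0.26,0.05,0],[-0.34,0.09,0]],"turn":[0,0,0,0]}'
python3 -m crank '{"travel":[[-0.07,0.05,0],[-0.14,0.11,0],[-0.20,0.17,0],[-0.25,0.25,0]],"turn":[0,0,0,0]}'
python3 -m crank '{"travel":[[-0.04,0.08,0],[-0.07,0.16,0],[-0.08,0.25,0],[-0.09,0.34,0]],"turn":[0,0,0,0]}'
python3 -m crank '{"travel":[[0.01,0.09,0],[0.02,0.17,0],[0.05,0.26,0],[0.09,0.34,0]],"turn":[0,0,0,0]}' )|grep -v -e orient -e clock
```

```text
tcp_pos: [0.5399, -0.159, 0.115]
wrist_force: [0.7, 4.4, 10.6]
finger_gap: 0.0128
tcp_pos: [0.5534, -0.16, 0.115]
wrist_force: [-1.2, 2.1, 11.0]
finger_gap: 0.0126
tcp_pos: [0.566, -0.1541, 0.1151]
wrist_force: [-0.6, -1.2, 9.0]
finger_gap: 0.0129
tcp_pos: [0.5741, -0.1425, 0.1151]
wrist_force: [2.2, -0.9, 6.7]
finger_gap: 0.0131
tcp_pos: [0.5752, -0.128, 0.1152]
wrist_force: [4.1, 0.1, 6.1]
finger_gap: 0.0131
tcp_pos: [0.5683, -0.1148, 0.1152]
wrist_force: [4.1, 2.5, 6.7]
finger_gap: 0.0128
tcp_pos: [0.5553, -0.1071, 0.1151]
wrist_force: [1.9, 2.6, 8.3]
finger_gap: 0.013
tcp_pos: [0.5405, -0.1075, 0.1151]
wrist_force: [1.3, -0.4, 8.3]
finger_gap: 0.0128
tcp_pos: [0.5286, -0.115, 0.1151]
wrist_force: [3.2, -1.0, 6.9]
finger_gap: 0.0128
tcp_pos: [0.5221, -0.1272, 0.1151]
wrist_force: [4.3, 0.3, 4.5]
finger_gap: 0.0132
tcp_pos: [0.5222, -0.1399, 0.115]
wrist_force: [6.0, 7.2, 6.9]
finger_gap: 0.0129
tcp_pos: [0.528, -0.1511, 0.115]
wrist_force: [1.9, 8.2, 10.9]
finger_gap: 0.0128
```

```bash
cat > guard.py <<'E'
from h import *
s=get_state(); d=s["tcp_pos"][:2]-[.548,-.1336]; ph=np.arctan2(d[1],d[0])
t=np.array([-np.sin(ph),np.cos(ph)]); F=s["wrist_force"][:2]; R=-F@t
print("t%.2f th %.3f r %.4f resist %.1f radial %.1f fz %.1f gap %.4f"%(s["clock"],(.245-ph)%(2*np.pi)+2*np.pi,np.hypot(*d),R,F@d/np.hypot(*d),s["wrist_force"][2],s["finger_gap"]))
raise SystemExit(R>9)
E
python3 -m crank '{"travel":[[0.05,0.07,0],[0.11,0.14,0],[0.17,0.20,0],[0.25,0.25,0],[0.25,0.25,0]],"turn":[0,0,0,0,0]}' - 20 |tail -2; python3 guard.py &&
python3 -m crank '{"travel":[[0.01,0.005,0],[0.026,0.013,0]],"turn":[0,0]}' >/dev/null && python3 guard.py &&
python3 -m crank '{"travel":[[0.01,0.005,0],[0.026,0.014,0]],"turn":[0,0]}' >/dev/null && python3 guard.py &&
python3 -m crank '{"travel":[[0.01,0.005,0],[0.027,0.012,0]],"turn":[0,0]}' >/dev/null && python3 guard.py &&
python3 -m crank '{"travel":[[0.01,0.005,0],[0.027,0.011,0]],"turn":[0,0]}' >/dev/null && python3 guard.py
```

```text
wrist_force: [-0.8, 4.8, 12.9]
finger_gap: 0.0129
t17.20 th 8.432 r 0.0267 resist 2.3 radial -4.3 fz 12.9 gap 0.0129False
```

```bash
sed -i 's/SystemExit(R>9)/SystemExit(int(R>9))/' guard.py
python3 -m crank '{"travel":[[0.01,0.005,0],[0.026,0.013,0]],"turn":[0,0]}' >/dev/null && python3 guard.py &&
python3 -m crank '{"travel":[[0.01,0.005,0],[0.026,0.014,0]],"turn":[0,0]}' >/dev/null && python3 guard.py &&
python3 -m crank '{"travel":[[0.01,0.005,0],[0.027,0.012,0]],"turn":[0,0]}' >/dev/null && python3 guard.py &&
python3 -m crank '{"travel":[[0.01,0.005,0],[0.027,0.011,0]],"turn":[0,0]}' >/dev/null && python3 guard.py &&
python3 -m crank '{"travel":[[0.01,0.005,0],[0.028,0.009,0]],"turn":[0,0]}' >/dev/null && python3 guard.py &&
python3 -m crank '{"travel":[[0.01,0.005,0],[0.028,0.009,0]],"turn":[0,0]}' >/dev/null && python3 guard.py &&
python3 -m crank '{"travel":[[0.01,0.003,0],[0.029,0.007,0]],"turn":[0,0]}' >/dev/null && python3 guard.py &&
python3 -m crank '{"travel":[[0.01,0.003,0],[0.029,0.006,0]],"turn":[0,0]}' >/dev/null && python3 guard.py &&
python3 -m crank '{"travel":[[0.01,0.002,0],[0.029,0.004,0]],"turn":[0,0]}' >/dev/null && python3 guard.py &&
python3 -m crank '{"travel":[[0.01,0.002,0],[0.029,0.004,0]],"turn":[0,0]}' >/dev/null && python3 guard.py &&
python3 -m crank '{"travel":[[0.01,0,0],[0.029,0.002,0]],"turn":[0,0]}' >/dev/null && python3 guard.py &&
python3 -m crank '{"travel":[[0.01,0,0],[0.030,0.001,0]],"turn":[0,0]}' >/dev/null && python3 guard.py
```

```text
t17.37 th 8.417 r 0.0267 resist 5.3 radial -4.3 fz 13.1 gap 0.0128
t17.53 th 8.378 r 0.0267 resist 3.4 radial -2.9 fz 11.5 gap 0.0129
t17.70 th 8.327 r 0.0267 resist 3.8 radial -3.3 fz 13.0 gap 0.0126
t17.87 th 8.285 r 0.0268 resist 3.8 radial -2.6 fz 13.0 gap 0.0128
t18.03 th 8.245 r 0.0267 resist 3.9 radial -3.5 fz 12.6 gap 0.0127
t18.20 th 8.207 r 0.0268 resist 4.9 radial -2.9 fz 13.3 gap 0.0127
t18.37 th 8.167 r 0.0268 resist 5.3 radial -1.7 fz 13.2 gap 0.0128
t18.53 th 8.122 r 0.0268 resist 3.9 radial -1.7 fz 13.2 gap 0.0131
t18.70 th 8.072 r 0.0268 resist 4.0 radial -2.1 fz 12.1 gap 0.0130
t18.87 th 8.030 r 0.0269 resist 3.5 radial -1.7 fz 12.0 gap 0.0128
t19.03 th 7.989 r 0.0269 resist 4.7 radial -2.3 fz 12.9 gap 0.0128
t19.20 th 7.951 r 0.0269 resist 5.3 radial -2.7 fz 11.8 gap 0.0131
```

```bash
python3 -m crank '{"travel":[[0.015,0,0],[0.030,-0.001,0]],"turn":[0,0]}' >/dev/null && python3 guard.py &&
python3 -m crank '{"travel":[[0.015,-0.001,0],[0.029,-0.002,0]],"turn":[0,0]}' >/dev/null && python3 guard.py &&
python3 -m crank '{"travel":[[0.015,-0.002,0],[0.029,-0.004,0]],"turn":[0,0]}' >/dev/null && python3 guard.py &&
python3 -m crank '{"travel":[[0.015,-0.002,0],[0.029,-0.004,0]],"turn":[0,0]}' >/dev/null && python3 guard.py &&
python3 -m crank '{"travel":[[0.015,-0.003,0],[0.029,-0.006,0]],"turn":[0,0]}' >/dev/null && python3 guard.py &&
python3 -m crank '{"travel":[[0.015,-0.003,0],[0.029,-0.007,0]],"turn":[0,0]}' >/dev/null && python3 guard.py &&
python3 -m crank '{"travel":[[0.014,-0.004,0],[0.028,-0.009,0]],"turn":[0,0]}' >/dev/null && python3 guard.py &&
python3 -m crank '{"travel":[[0.014,-0.004,0],[0.028,-0.009,0]],"turn":[0,0]}' >/dev/null && python3 guard.py &&
python3 -m crank '{"travel":[[0.014,-0.006,0],[0.027,-0.011,0]],"turn":[0,0]}' >/dev/null && python3 guard.py &&
python3 -m crank '{"travel":[[0.014,-0.006,0],[0.027,-0.012,0]],"turn":[0,0]}' >/dev/null && python3 guard.py &&
python3 -m crank '{"travel":[[0.013,-0.006,0],[0.026,-0.013,0]],"turn":[0,0]}' >/dev/null && python3 guard.py &&
python3 -m crank '{"travel":[[0.013,-0.007,0],[0.026,-0.014,0]],"turn":[0,0]}' >/dev/null && python3 guard.py
```

```text
t19.37 th 7.909 r 0.0269 resist 5.5 radial -0.7 fz 11.7 gap 0.0128
t19.53 th 7.858 r 0.0269 resist 3.7 radial -1.2 fz 11.2 gap 0.0130
t19.70 th 7.812 r 0.0270 resist 4.4 radial -1.2 fz 11.4 gap 0.0131
t19.87 th 7.771 r 0.0270 resist 4.1 radial -0.1 fz 11.5 gap 0.0128
t20.03 th 7.730 r 0.0270 resist 4.7 radial -0.2 fz 10.8 gap 0.0130
t20.20 th 7.691 r 0.0271 resist 4.5 radial 0.5 fz 12.4 gap 0.0132
t20.37 th 7.646 r 0.0271 resist 4.5 radial 1.0 fz 10.9 gap 0.0128
t20.53 th 7.597 r 0.0271 resist 3.7 radial 0.6 fz 11.1 gap 0.0127
t20.70 th 7.553 r 0.0272 resist 4.2 radial 0.6 fz 11.1 gap 0.0126
t20.87 th 7.511 r 0.0272 resist 4.4 radial 1.6 fz 8.5 gap 0.0131
t21.03 th 7.473 r 0.0272 resist 4.4 radial 1.0 fz 10.8 gap 0.0128
t21.20 th 7.431 r 0.0272 resist 4.8 radial 0.5 fz 9.0 gap 0.0129
```

```bash
python3 -m crank '{"travel":[[0.013,-0.008,0],[0.025,-0.015,0]],"turn":[0,0]}' >/dev/null && python3 guard.py &&
python3 -m crank '{"travel":[[0.013,-0.008,0],[0.025,-0.016,0]],"turn":[0,0]}' >/dev/null && python3 guard.py &&
python3 -m crank '{"travel":[[0.012,-0.009,0],[0.024,-0.017,0]],"turn":[0,0]}' >/dev/null && python3 guard.py &&
python3 -m crank '{"travel":[[0.012,-0.009,0],[0.023,-0.018,0]],"turn":[0,0]}' >/dev/null && python3 guard.py &&
python3 -m crank '{"travel":[[0.011,-0.01,0],[0.022,-0.019,0]],"turn":[0,0]}' >/dev/null && python3 guard.py &&
python3 -m crank '{"travel":[[0.011,-0.01,0],[0.021,-0.020,0]],"turn":[0,0]}' >/dev/null && python3 guard.py &&
python3 -m crank '{"travel":[[0.01,-0.01,0],[0.020,-0.021,0]],"turn":[0,0]}' >/dev/null && python3 guard.py &&
python3 -m crank '{"travel":[[0.01,-0.011,0],[0.019,-0.022,0]],"turn":[0,0]}' >/dev/null && python3 guard.py &&
python3 -m crank '{"travel":[[0.009,-0.012,0],[0.018,-0.023,0]],"turn":[0,0]}' >/dev/null && python3 guard.py &&
python3 -m crank '{"travel":[[0.009,-0.012,0],[0.017,-0.024,0]],"turn":[0,0]}' >/dev/null && python3 guard.py &&
python3 -m crank '{"travel":[[0.008,-0.013,0],[0.016,-0.025,0]],"turn":[0,0]}' >/dev/null && python3 guard.py &&
python3 -m crank '{"travel":[[0.008,-0.013,0],[0.015,-0.025,0]],"turn":[0,0]}' >/dev/null && python3 guard.py
```

```text
t21.37 th 7.380 r 0.0272 resist 4.1 radial 1.2 fz 10.4 gap 0.0130
t21.53 th 7.337 r 0.0273 resist 3.4 radial 0.5 fz 8.5 gap 0.0129
t21.70 th 7.265 r 0.0273 resist 1.4 radial 1.7 fz 8.5 gap 0.0133
t21.87 th 7.219 r 0.0274 resist 1.6 radial 1.4 fz 7.8 gap 0.0129
t22.03 th 7.180 r 0.0274 resist 1.8 radial 1.5 fz 9.2 gap 0.0129
t22.20 th 7.151 r 0.0274 resist 2.2 radial 2.6 fz 8.0 gap 0.0131
t22.37 th 7.125 r 0.0274 resist 5.6 radial 2.9 fz 8.2 gap 0.0127
t22.53 th 7.103 r 0.0274 resist 6.6 radial 3.4 fz 7.7 gap 0.0130
t22.70 th 7.080 r 0.0274 resist 8.8 radial 3.2 fz 8.6 gap 0.0132
t22.87 th 7.057 r 0.0274 resist 11.5 radial 3.2 fz 7.6 gap 0.0130
```

Resistance dropped at 7.3 rad, where the bolt snaps, and then rose from 7.15 rad, which is the stop. I'll ease off, release and look at the latch.

```bash
python3 -m crank '{"travel":[[-0.02,0.03,0],[-0.04,0.06,0]],"turn":[0,0]}' && python3 guard.py
python3 -m crank '{"travel":[[0,0,0],[0,0,0],[0,0,0]],"turn":[0,0,0]}' 40
python3 -m crank '{"travel":[[0,0,-0.3],[0,0,-0.7],[0,0,-1.2],[0,0,-1.8],[0,0,-2.2]],"turn":[0,0,0,0,0]}'
python3 - <<'E'
from h import *
c=read_camera("wrist"); cv2.imwrite("pics/w5.png",c["image"][:,:,::-1])
E
```

```text
clock: 23.03
tcp_pos: [0.571, -0.1486, 0.1151]
orientation: [0.001, 0.992, 0.124, -0.001]
wrist_force: [0.2, -2.5, 9.5]
finger_gap: 0.013
t23.03 th 7.107 r 0.0275 resist 2.0 radial 1.5 fz 9.5 gap 0.0130
clock: 23.28
tcp_pos: [0.5704, -0.1463, 0.1132]
orientation: [-0.001, 0.992, 0.125, -0.002]
wrist_force: [-0.1, 0.1, -0.1]
finger_gap: 0.04
clock: 23.7
tcp_pos: [0.5716, -0.1465, 0.2035]
orientation: [-0.0, 0.992, 0.125, -0.001]
wrist_force: [0.1, 0.9, 0.2]
finger_gap: 0.0397
```

View pics/w5.png

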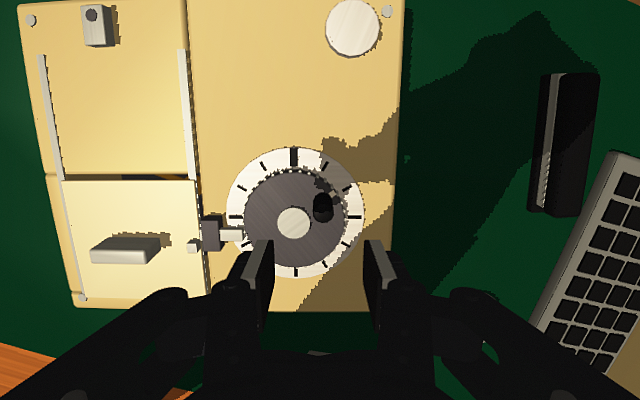

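The latch tongue has gone from the cover side of its housing (210,232) and sticks out on the dial side, so the lock is open. Next I'll shut the fingers and go in front of the cover's grip.

```bash
python3 -m crank '{"travel":[[-0.36,-0.74,0],[-0.72,-1.48,0],[-1.08,-2.21,0],[-1.44,-2.95,0],[-1.80,-3.69,0]],"turn":[0,0,0,0,0]}' 0 20
python3 -m crank '{"travel":[[0,0,0],[0,0,0.5],[0,0,1.0],[0,0,1.5],[0,0,2.0]],"turn":[0,0,0,0,0]}'
python3 -m crank '{"travel":[[0,0,0.2],[0,0,0.4],[0,0,0.5],[0,0,0.5]],"turn":[0,0,0,0]}'
python3 - <<'E'
from h import *
c=read_camera("wrist"); cv2.imwrite("pics/w6.png",c["image"][:,:,::-1])
E
```

```text
clock: 24.17
tcp_pos: [0.4636, -0.0205, 0.2011]
orientation: [-0.0, 0.992, 0.125, -0.001]
wrist_force: [0.5, -0.2, 1.0]
finger_gap: 0.0002
clock: 24.58
tcp_pos: [0.4651, -0.0215, 0.1209]
orientation: [-0.0, 0.992, 0.125, -0.001]
wrist_force: [0.5, -0.6, 0.6]
finger_gap: 0.0001
clock: 24.92
tcp_pos: [0.4655, -0.0218, 0.1019]
orientation: [-0.0, 0.992, 0.125, -0.001]
wrist_force: [0.9, 0.1, 0.2]
finger_gap: -0.0001
```

View pics/w6.png

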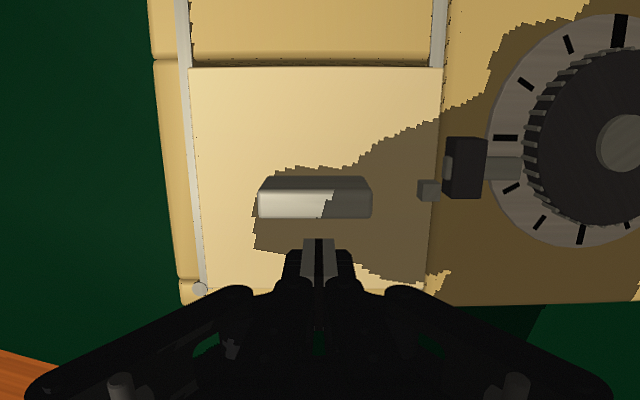

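```bash
(python3 -m crank '{"travel":[[0.05,0,0],[0.1,0,0],[0.15,0,0],[0.2,0,0],[0.25,0,0]],"turn":[0,0,0,0,0]}'
python3 -m crank '{"travel":[[0.04,0,0],[0.08,0,0]],"turn":[0,0]}'
python3 -m crank '{"travel":[[0.03,0,0],[0.06,0,0]],"turn":[0,0]}'
python3 -m crank '{"travel":[[0.03,0,0],[0.06,0,0]],"turn":[0,0]}' )|grep -v -e orient -e finger
```

```text
clock: 25.38
tcp_pos: [0.4761, -0.0194, 0.1029]
wrist_force: [-0.7, -0.0, -0.5]
clock: 25.55
tcp_pos: [0.4789, -0.0186, 0.1026]
wrist_force: [0.1, -0.2, -0.4]
clock: 25.72
tcp_pos: [0.4806, -0.0181, 0.1024]
wrist_force: [-1.6, -1.3, 1.1]
clock: 25.88
tcp_pos: [0.4831, -0.0174, 0.1024]
wrist_force: [-1.6, -0.3, 0.3]
```

```bash
(python3 -m crank '{"travel":[[0.04,0,0],[0.08,0,0],[0.12,0,0]],"turn":[0,0,0]}'
python3 -m crank '{"travel":[[0.06,0,0],[0.12,0,0],[0.18,0,0]],"turn":[0,0,0]}' )|grep -v -e orient -e finger
```

```text
clock: 26.13
tcp_pos: [0.4879, -0.0162, 0.1024]
wrist_force: [-1.7, -0.7, 0.9]
clock: 26.38
tcp_pos: [0.4951, -0.0144, 0.1024]
wrist_force: [-1.9, -0.3, 0.1]
```

```bash
(python3 -m crank '{"travel":[[0.08,0,0],[0.18,0,0],[0.28,0,0],[0.38,0,0],[0.48,0,0]],"turn":[0,0,0,0,0]}'
python3 -m crank '{"travel":[[0.1,0,0],[0.2,0,0],[0.3,0,0],[0.4,0,0],[0.5,0,0]],"turn":[0,0,0,0,0]}'
python3 -m crank '{"travel":[[0.1,0,0],[0.2,0,0],[0.28,0,0],[0.36,0,0],[0.4,0,0]],"turn":[0,0,0,0,0]}' )|grep -v -e orient -e finger
```

```text
clock: 26.8
tcp_pos: [0.5139, -0.0096, 0.1024]
wrist_force: [-1.4, -0.7, -0.6]
clock: 27.22
tcp_pos: [0.5332, -0.0047, 0.1024]
wrist_force: [-1.8, -1.3, -1.0]
clock: 27.63
tcp_pos: [0.5489, -0.0007, 0.1025]
wrist_force: [-1.3, -0.2, -1.5]
```

```bash
cat > g2.py <<'E'
from h import *
s=get_state();F=s["wrist_force"][:2]@[-.969,-.248];print(s["clock"],s["tcp_pos"].round(4),"%.1f"%F)
raise SystemExit(int(F>8))
E
python3 -m crank '{"travel":[[0.05,0,0],[0.1,0,0]],"turn":[0,0]}' >/dev/null && python3 g2.py &&
python3 -m crank '{"travel":[[0.05,0,0],[0.1,0,0]],"turn":[0,0]}' >/dev/null && python3 g2.py &&
python3 -m crank '{"travel":[[0.03,0,0],[0.06,0,0]],"turn":[0,0]}' >/dev/null && python3 g2.py &&
python3 -m crank '{"travel":[[0.02,0,0],[0.04,0,0]],"turn":[0,0]}' >/dev/null && python3 g2.py &&
python3 -m crank '{"travel":[[0.02,0,0],[0.04,0,0]],"turn":[0,0]}' >/dev/null && python3 g2.py &&
python3 -m crank '{"travel":[[0.02,0,0],[0.04,0,0]],"turn":[0,0]}' >/dev/null && python3 g2.py &&
python3 -m crank '{"travel":[[0.02,0,0],[0.04,0,0]],"turn":[0,0]}' >/dev/null && python3 g2.py &&
python3 -m crank '{"travel":[[0.02,0,0],[0.04,0,0]],"turn":[0,0]}' >/dev/null && python3 g2.py &&
python3 -m crank '{"travel":[[0.02,0,0],[0.04,0,0]],"turn":[0,0]}' >/dev/null && python3 g2.py
```

```text
27.8 [5.523e-01 2.000e-04 1.025e-01] 1.9
27.9667 [0.5562 0.0012 0.1025] 1.1
28.1333 [0.5586 0.0018 0.1025] 2.1
28.3 [0.5601 0.0022 0.1025] 1.0
28.4667 [0.5614 0.0025 0.1025] 4.8
28.6333 [0.5614 0.0025 0.1025] 8.9
```

The end stop is reached at the expected 84–85 mm of travel. I'll back off, lift and check.

```bash
python3 -m crank '{"travel":[[-0.1,0,0],[-0.25,0,0],[-0.4,0,-0.2],[-0.4,0,-0.8],[-0.4,0,-1.5]],"turn":[0,0,0,0,0]}'
python3 -m crank '{"travel":[[-0.8,0,-0.5],[-1.6,0,-1],[-2,0,-1.5],[-2,0,-1.5],[-2,0,-1.5]],"turn":[0,0,0,0,0]}'
python3 - <<'E'
from h import *
c=read_camera("wrist"); cv2.imwrite("pics/w7.png",c["image"][:,:,::-1])
E
```

```text
clock: 29.05
tcp_pos: [0.5457, -0.0007, 0.1621]
orientation: [-0.001, 0.992, 0.125, -0.002]
wrist_force: [0.5, 0.6, -0.9]
finger_gap: 0.0001
clock: 29.47
tcp_pos: [0.4706, -0.0211, 0.2246]
orientation: [0.001, 0.992, 0.124, 0.002]
wrist_force: [-0.0, 0.4, -0.1]
finger_gap: 0.0001
```

View pics/w7.png

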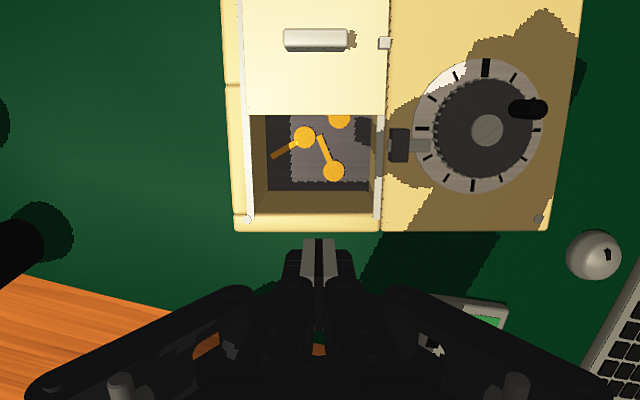

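Run:
```python
from h import *
c=read_camera("wrist")
e=pix2plane(c,(316,115),.094); d=e[:2]-[.567,-.065]
print("cover front edge box x",d@[np.cos(.245),np.sin(.245)],"expect -.025")
s=get_state();print(s["wrist_force"],s["clock"])
print(hand_in())
```

```text
cover front edge box x -0.024230495212369252 expect -.025
[ 1.19097112 -0.09745543 -0.54190637] 29.5667
the job is handed in; nothing more can be done
None
```

The key box is unlocked and its cover stands fully open against the end stop. I handed the job in at 29.6 s; no verdict came back.

- **Dialling:** I cranked the spinner clockwise to about 15.17 rad (mark 5, third time round), then back anticlockwise one turn. I eased it on until the resistance dropped near 7.3 rad and the dial stopped at about 7.1 rad. The push along the spinner's path reached 11.5 N at the stop.
- **Latch:** A wrist picture after release shows the tongue drawn back from the cover towards the dial.
- **Cover:** I pushed it open from the front of its grip at roughly 50 mm/s. It met about 2 N on the way and 8.9 N at the end stop.
- **Last checks:**
  - The cover's front edge measures -24.2 mm in the box frame, against -25 mm expected when fully open, which is well within the 7 mm allowed.
  - The arm is clear of everything and the wrist force reads close to zero.
- **Not checked:** I did not measure the other objects at the end. The arm made no unexpected contacts, and the cover was expected to stop short of the sharpener.

No check failed or disagreed.

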